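Seat a bat on the decorating wheel and hold the wheel braked

ROBOT

A 7-joint arm with a two-finger parallel gripper is mounted at the origin on the work surface. World frame = base frame: x ahead of the robot, y to its left, z up, the work surface at z = 0. Lengths are in m, angles in rad, forces in N, time in s.
With the tool pointing down it reaches from about 0.425 to 0.875 m from the base axis. Payload 4.7 kg.
Tool frame: the origin (TCP) lies at the very end of the fingers, on their centre line; the grasp point (between the pads) lies behind it (ctrl.tcp_to_grasp is the y of the grasp point in the tool frame, in m); y points along the fingers, x is the direction in which the jaws open and shut, and the axes are right-handed (so a half turn about y gives the same grasp; the last joint's range is limited). The gripper opens to 87 mm and grips with 3 to 60 N. Pads are 19 mm wide; open, the fingers measure 117 mm over their backs; the gripper's body (75 mm by 190 mm) begins 51 mm behind the grasp point.
Start: joints at [1.29, 0.321, -0.07, 1.45, 0.023, 1.371, -0.057], TCP at [0.189, -0.622, 0.223] pointing down, gripper open.
Joint ranges: [-2.86, 2.86], [-0.3, 2.09], [-1.38, 1.24], [0.06, 2.45], [-1.56, 4.7], [0.09, 2.05], [-2.69, 2.69]. Speed limits (rad/s): [2.57, 2.57, 3.14, 3.14, 3.14, 3.14, 3.14].

INTERFACE

Orientations are given as a rotation vector (axis times angle).
In Python, from bench import ctrl, get_image, workorder gives the robot as it stands.
- The arm moves only by the tool drive_tool, never from a script. Its argument "increments" is text: rows parted by semicolons, each of 5 numbers parted by spaces: the shift along the tool's x, y, z in mm, then the turn about the tool's y in degrees, then the closure in counts, from 0 (fully open) to 255 (shut). In form: tx ty tz yaw fingers; .... A call has 1 to 20 rows; each row shifts and turns the commanded pose from where the row before left it, along the tool's axes as they then stand; what a row does not reach is not made up. A row lasts 1/8 s, in which the tool goes at most 62.5 mm and 10.7 degrees, less where a joint would pass 70% of its speed; a pose out of reach is approached as far as the arm can. A call is refused whole if a number of a shift passes 62.5 or a number of a turn 10.7, either way. A call with a gripper value outside its range is refused whole. The fingers move at their own pace and stop on an object; "squeeze" is the grip in N (left out, the last holds). Time passes only in rows, so rows that do not move let the fingers close. It gives the time, the measured TCP pose, the force and the opening at its end, in the units of the state.
- ctrl.get_state(): the state, without advancing time (a new reading comes with each control period).
- get_image(name): name is "side" or "top" or "wrist"; returns a dict with "img" (420x560x3 uint8, red, green, blue), "mtx" (3x3 intrinsics, pixels), "camera_from_world" (4x4, takes a point from world to camera coordinates). Camera axes: x right, y up, looking along -z (the intrinsics and any distortion apply to the point x, -y, -z); pixel columns grow to the right and rows downward; lengths in m; the calibration is good to about 2 mm. A picture is of the moment at which its call begins. There is no depth.
- workorder.close_job(): hands the job in, once; it reports no verdict.
The state is a dict: "time": time; "joint_positions": joint angles; "qd": joint speeds; "joint_torque": joint torques, N m; "position": TCP position; "tool_rot": TCP orientation; "ft_force": force on the tool from outside, world axes, zero at the start; "torque": the same for the moment, N m; "grip_width": opening from 0.0 (shut) to 1.0 (fully open).
Only numpy, scipy, OpenCV 4.12 (cv2) and the standard library are available. Lean on these libraries where they do the work, as an engineer would, in place of code of your own. Each camera call takes 0.05 s, during which the arm holds its last target.

TASK

Pick up the plywood bat by its plaster hump and touch its underside down on the tip of the decorating wheel's pin with the hole two to three centimetres to one side of the pin, then slide it across, resting on the pin all the way, until the hole finds the pin and the bat drops on flat. Press it fully down, so that the sprung wheel head goes down onto its brake, and finish while still holding it pressed down there; do not let go. Leave the cups, the bowl and the ink mug where they stand.

Things in the scene. Friction and masses are not known exactly. Their poses are not given: they have to be found in the camera images.
- bat: Loose square plywood bat, 110 x 110 x 16 mm, 0.32 kg, with a plaster hump fixed on its middle. Origin: centre of the underside = mouth of its blind round hole (16 mm diameter, 16 mm deep, mouth chamfered 2 mm). The hole, right under the middle of the hump, shows only from below. x, y along the edges, z up. Starts flat on the table.
- hump_top (a point): Centre of the top of the bat's square off-white plaster hump, 66 mm above the bat's underside. The hump is 44 x 44 mm wide, its sides parallel to the bat's edges, and 50 mm tall; grip it across two opposite sides.
- wheel: Small decorating wheel: heavy green cast base fixed to the table, 132 mm diameter, carrying the round dark steel wheel head. The head does not turn. Origin: centre of the base's underside, on the table; z up; the pin stands on the same vertical axis.
- pin_foot (a point): Foot of the brass pin, at the centre of the flat top face of the dark steel wheel head (150 mm diameter, 16 mm thick); 80 mm above the table with the head up, moves down with it. The pin is 12 mm in diameter and 12 mm tall, the top 2 mm bevelled to 8 mm diameter. A bat that has dropped on lies flat on this face, its origin here, at any yaw.
- wheel_head (a joint): How far the sprung wheel head is pressed down, in m: 0 = up, 0.008 = fully down on its black rubber brake ring. It takes 6 N to start moving and about 12 N to be fully down, springs back up when released, and stays up under the weight of the bat alone.
- cup_a: White porcelain cup standing upside down, 72 mm diameter, 95 mm tall. Bystander. Origin: centre of its underside.
- cup_b: Same as cup_a: another upside-down white cup, 72 mm diameter, 95 mm tall. Bystander. Origin: centre of its underside.
- bowl: White bowl with black stripes, 104 mm diameter at the rim, 50 mm tall. Bystander. Origin: centre of its underside.
- ink_mug: White ink mug with a handle, 76 mm diameter, 85 mm tall. Bystander. Origin: centre of its underside.
There are look-alikes about, which are no part of the job. Leave any blue, purple or turquoise look-alike of the bat alone.

How it is judged:
By the outcome, as a careful person would: the job done as asked, in the order asked, and still so for the second after the job is handed in, while the arm keeps its last pose, push and grip.
It also fails if it takes over 45 s, if anything falls off the work surface, if the arm or the gripper's body presses on something with over 40 N, if the wrist force passes 120 N, or if a joint passes its speed limit or range.

## Working session

There is one attempt and no reset: what is moved stays moved. The work goes in short steps, Python scripts to look and compute and a tool call to move; the robot and the scene stay as the last step left them, time stands still between calls to the robot, and variables do not carry over. Pictures are saved under pics/ and viewed, and the job is handed in when it is done.

Besides the shell and the picture viewer there is one more tool, called after ">>>" as a command line: name --argument value ..., lists and objects as JSON in quotes. drive_tool: Moves the arm, as the interface text tells. Its arguments: {"type":"object","properties":{"increments":{"type":"string"},"squeeze":{"type":"number"}},"required":["increments"]}

```bash
mkdir -p pics; ls
python3 - <<'E'
from bench import ctrl,get_image
import cv2,json
s=ctrl.get_state()
for k,v in s.items(): print(k,v)
print(ctrl.tcp_to_grasp)
for n in("side","top","wrist"):
    d=get_image(n); cv2.imwrite(f"pics/{n}0.png",d["img"][:,:,::-1]); print(n,d["mtx"].tolist(),d["camera_from_world"].tolist(),[k for k in d])
E
```

```text
pics
time 0.0
joint_positions [ 1.29008664  0.32178675 -0.07009026  1.45169712  0.02262613  1.37078087
 -0.05691367]
qd [-1.17410404e-03 -1.21258003e-03 -6.71631692e-05  2.78792146e-05
  3.89025780e-05 -9.90530977e-05  1.62723583e-03]
joint_torque [-3.93158427e-05 -4.91286993e+01 -4.03884519e-01 -3.12536895e+01
 -6.40479103e-02  4.37580119e-02  1.82288863e-04]
position [ 0.18864677 -0.62143984  0.221474  ]
tool_rot [-1.33332088  0.9904791  -0.98784769]
ft_force [0.22093857 1.21907796 0.32274645]
torque [-0.00092958 -0.03535091  0.00077464]
grip_width 1.0006023449031258
-0.0187
side [[379.59598418142446, 0.0, 285.4866267705056], [0.0, 379.59598418142446, 203.90853236129809], [0.0, 0.0, 1.0]] [[-0.8135238631330177, -0.581476369022084, 0.008009767913249812, 0.48493435624041664], [0.3908104445066728, -0.5364663279056153, 0.7479779913125529, -0.201614074524929], [-0.430634555717058, 0.6116282459896352, 0.6636751977662073, -0.9285529504019651], [0.0, 0.0, 0.0, 1.0]] ['img', 'mtx', 'camera_from_world']
top [[400.3494714351366, 0.0, 277.6926974012556], [0.0, 400.3494714351366, 214.42749626944888], [0.0, 0.0, 1.0]] [[0.021460108935057363, -0.9997609344599656, -0.004187798017051929, 0.08383017841091532], [0.9984019650753192, 0.02121153211026669, 0.05237926153809414, -0.5233927730665723], [-0.05227790984953794, -0.005305170428108535, 0.9986184833601329, -1.2763448152525494], [0.0, 0.0, 0.0, 1.0]] ['img', 'mtx', 'camera_from_world']
wrist [[290.1774263821188, 0.0, 276.3553080681219], [0.0, 290.1774263821188, 208.27537431230368], [0.0, 0.0, 1.0]] [[0.2908197645641912, -0.9567762932807158, -0.0017289172464553752, -0.6490763483867641], [0.9202686653001059, 0.28021648108209185, -0.2731012768127128, 0.03333570256131374], [0.2617812984259815, 0.07783218065804322, 0.9619837334635256, -0.39099140799424653], [0.0, 0.0, 0.0, 1.0]] ['img', 'mtx', 'camera_from_world']
```

View pics/side0.png

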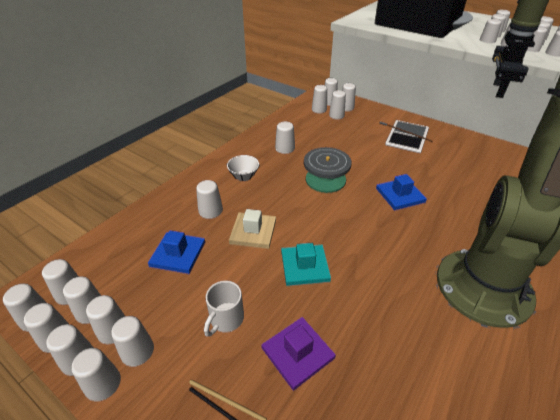

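View pics/top0.png

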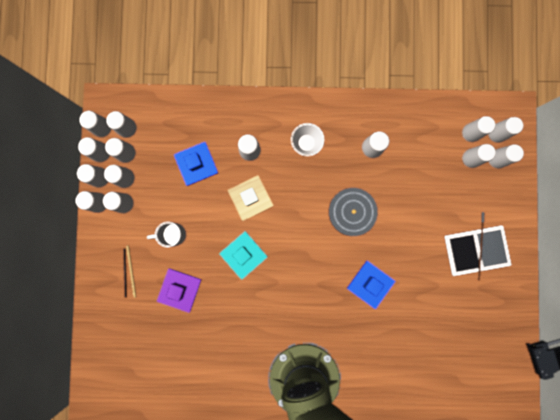

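View pics/wrist0.png

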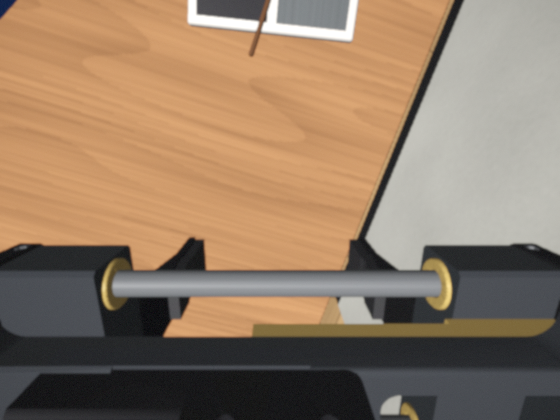

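The top view shows the plywood bat at about (250,198), with the wheel pin at about (353,212) and cup, bowl and look-alikes around them. Next I measure with colour masks.

```bash
cat > h.py <<'E'
import numpy as np,cv2
from bench import ctrl,get_image
from scipy.spatial.transform import Rotation as R
def ray(d,u,v):
    K=d["mtx"];T=d["camera_from_world"];K=np.array(K);T=np.array(T)
    p=np.linalg.solve(K,[u,v,1]);c=np.array([p[0],-p[1],-p[2]])
    o=-T[:3,:3].T@T[:3,3];return o,T[:3,:3].T@c
def onz(d,u,v,z):
    o,r=ray(d,u,v);return o+r*(z-o[2])/r[2]
def proj(d,P):
    T=np.array(d["camera_from_world"]);c=T[:3,:3]@np.array(P)+T[:3,3]
    q=np.array(d["mtx"])@[c[0],-c[1],-c[2]];return q[:2]/q[2]
def tri(a,b):
    (o1,r1),(o2,r2)=a,b;r1=r1/np.linalg.norm(r1);r2=r2/np.linalg.norm(r2)
    A=np.stack([r1,-r2],1);t=np.linalg.lstsq(A,o2-o1,rcond=None)[0]
    p,q=o1+t[0]*r1,o2+t[1]*r2;return (p+q)/2,np.linalg.norm(p-q)
E
python3 - <<'E'
from h import *
d=get_image("top");s=get_image("side")
def crop(im,x0,y0,x1,y1,f,n):
    cv2.imwrite(n,cv2.resize(im[y0:y1,x0:x1,::-1],None,fx=f,fy=f,interpolation=cv2.INTER_NEAREST))
crop(d["img"],220,170,390,245,4,"pics/tc.png")
crop(s["img"],220,130,370,260,4,"pics/sc.png")
h=cv2.cvtColor(d["img"],cv2.COLOR_RGB2HSV)
for p in [(250,198),(240,205),(262,190),(230,180),(353,212),(345,205)]: print(p,d["img"][p[1],p[0]],h[p[1],p[0]])
print(R.from_rotvec(ctrl.get_state()["tool_rot"]).as_matrix().round(3))
E
```

```text
(250, 198) [250 251 247] [ 38   4 251]
(240, 205) [243 226 173] [ 23  73 243]
(262, 190) [240 221 169] [ 22  75 240]
(230, 180) [194 122  75] [ 12 156 194]
(353, 212) [237 188  93] [ 20 155 237]
(345, 205) [130 136 140] [102  18 140]
[[ 0.291 -0.     0.957]
 [-0.957  0.001  0.291]
 [-0.001 -1.    -0.   ]]
```

View pics/tc.png

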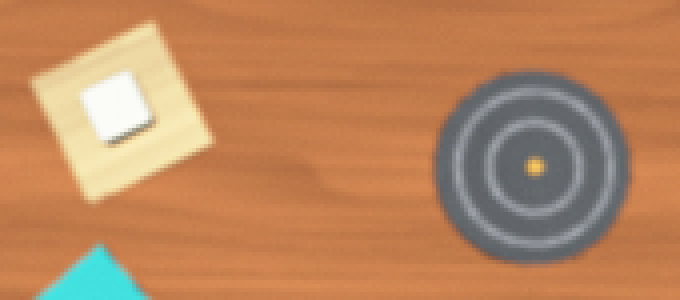

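View pics/sc.png

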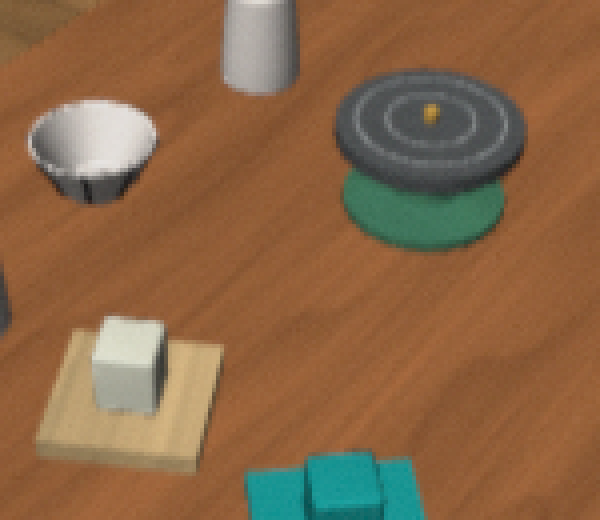

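The crops show the bat square with its white hump, and the pin as a brass spot at about (353.5,211.5) in the top view.

Run:
```python
from h import *
d=get_image("top");s=get_image("side")
def comp(m,u,v):
    n,l,st,c=cv2.connectedComponentsWithStats(m.astype(np.uint8));return (l==l[v,u])
im=d["img"].astype(int);h=cv2.cvtColor(d["img"],cv2.COLOR_RGB2HSV).astype(int)
m=(h[...,1]<115)&(h[...,2]>90); m=comp(m,240,205); print("bat px",m.sum())
c=cv2.findContours(m.astype(np.uint8),cv2.RETR_EXTERNAL,cv2.CHAIN_APPROX_NONE)[0][0]
P=np.array([onz(d,u,v,0.016)[:2] for u,v in c[:,0]],np.float32)
r=cv2.minAreaRect(P);print("bat rect",r)
cs=cv2.boxPoints(r);print(np.round(cs,4).tolist())
m2=(h[...,1]<30)&(h[...,2]>225);m2=comp(m2,250,198);v,u=np.nonzero(m2);print("hump top n",m2.sum(),u.mean(),v.mean(),onz(d,u.mean(),v.mean(),.066))
# pin
def cen(im,x0,y0,x1,y1):
    hh=cv2.cvtColor(im,cv2.COLOR_RGB2HSV).astype(float)[y0:y1,x0:x1]
    w=np.clip(hh[...,1]-50,0,None)*hh[...,2];yy,xx=np.mgrid[y0:y1,x0:x1];return (w*xx).sum()/w.sum(),(w*yy).sum()/w.sum()
pt=cen(d["img"],347,206,361,219);ps=cen(s["img"],321,150,336,165);print(pt,ps)
print("pin top on z=.09",onz(d,*pt,.09),"side on .087",onz(s,*ps,.087),"tri",tri(ray(d,*pt),ray(s,*ps)))
# head disc
m3=(h[...,1]<70)&(h[...,2]<200);m3=comp(m3,345,205);m3=cv2.morphologyEx(m3.astype(np.uint8),cv2.MORPH_CLOSE,np.ones((7,7)))
c=cv2.findContours(m3,cv2.RETR_EXTERNAL,cv2.CHAIN_APPROX_NONE)[0][0]
Q=np.array([onz(d,u,v,.08)[:2] for u,v in c[:,0]],np.float32);print("head",cv2.fitEllipse(Q))
hs=(lambda q:q)(cv2.cvtColor(s["img"],cv2.COLOR_RGB2HSV).astype(int))
ms=(hs[...,1]<45)&(hs[...,2]>130);ms=comp(ms,252,213);v,u=np.nonzero(ms);print("side hump",ms.sum(),u.min(),u.max(),v.min(),v.max())
for n,(a,b) in dict(cup1=(248,145),bowl=(307,140),cup2=(376,142)).items(): print(n,onz(d,a,b,.08 if n!='bowl' else .05))
print("mug",onz(d,169,234,.085))
```

```text
bat px 1181
bat rect ((0.5734134912490845, 0.18573123216629028), (0.11167631298303604, 0.11226353049278259), 27.760807037353516)
[[0.49790000915527344, 0.2093999981880188], [0.5501000285148621, 0.11010000109672546], [0.6489999890327454, 0.16210000216960907], [0.5967000126838684, 0.2614000141620636]]
hump top n 186 248.44623655913978 196.01075268817203 [0.57400283 0.18660618 0.066     ]
(np.float64(353.39160105844303), np.float64(211.20850347914148)) (np.float64(327.2955625411214), np.float64(157.89544394895663))
pin top on z=.09 [ 0.5321423  -0.13462419  0.09      ] side on .087 [ 0.5324741 -0.1336608  0.087    ] tri (array([ 0.53277078, -0.13514516,  0.08602688]), np.float64(0.0008538557142643033))
head ((0.5319445133209229, -0.13433383405208588), (0.14384083449840546, 0.14444652199745178), 33.85040283203125)
side hump 337 243 260 209 232
cup1 [0.73060659 0.19086499 0.08      ]
bowl [0.75719548 0.00719268 0.05      ]
cup2 [ 0.74804806 -0.20363184  0.08      ]
mug [0.45116135 0.42374673 0.085     ]
```

Bat centre is about (0.5737, 0.186) with its edge at 27.8°, and the rectangle measures 112 mm against the true 110. The pin is at about (0.532, -0.1343), and the top and side views agree within 1 mm. I'll grip with the jaw axis at azimuth -62.2° and move above the bat now.

>>> drive_tool --increments "-27.2 0 48.9 0 0;-27.2 0 48.9 0 0;-27.2 0 48.9 0 0;-27.2 0 48.9 0 0;-27.2 0 48.9 0 0;-27.2 0 48.9 0 0;-27.2 0 48.9 0 0;-27.2 0 48.9 0 0;-49.3 0 23.5 0 0;-49.3 0 23.5 0 0;-49.3 0 23.5 0 0;-49.3 0 23.5 0 0;-49.3 0 23.5 0 0;-49.3 0 23.5 0 0;-49.3 0 23.5 0 0;-49.3 0 23.5 0 0;-49.3 0 23.5 0 0;0 20 0 -5.4 0;0 20 0 -5.4 0;0 0 0 0 0" --squeeze 35

```text
time: 2.85
position: [0.5723, 0.1854, 0.1809]
tool_rot: [-1.402, 0.849, -0.845]
ft_force: [-0.1, -0.1, 0.1]
grip_width: 1.0
```

```bash
cat > st.py <<'E'
from h import *
import sys
s=ctrl.get_state();M=R.from_rotvec(s["tool_rot"]).as_matrix()
print("t",s["time"],"p",np.round(s["position"],4),"F",np.round(s["ft_force"],2),"T",np.round(s["torque"],3),"g",s["grip_width"]);print("x",M[:,0].round(4),"y",M[:,1].round(4),"az",np.degrees(np.arctan2(M[1,0],M[0,0])),"j",np.round(s["joint_positions"],2))
if len(sys.argv)>3:
    T=np.array([float(a) for a in sys.argv[1:4]]);print("to go mm",(M.T@(T-s["position"])*1000).round(1))
E
python3 st.py .5737 .186 .024
python3 - <<'E'
from h import *
for n in("wrist","top"):
    d=get_image(n);cv2.imwrite(f"pics/{n}1.png",d["img"][:,:,::-1])
E
```

```text
t 2.85 p [0.5723 0.1854 0.1809] F [-0.15 -0.07  0.11] T [-0.005 -0.042  0.001] g 0.9995744978483467
x [ 4.639e-01 -8.859e-01 -8.000e-04] y [-3.3e-03 -9.0e-04 -1.0e+00] az -62.359452541282636 j [ 0.23  0.32 -0.71  1.61  0.22  1.29 -1.61]
to go mm [  0.2 156.9   2. ]
```

View pics/wrist1.png

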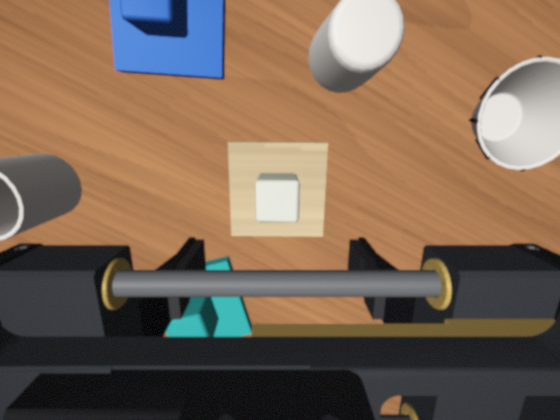

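The wrist view shows the bat squared up to the tool, with the hump at about (277,198). A quick cross-check on the hump centre:

Run:
```python
from h import *
d=get_image("wrist");h=cv2.cvtColor(d["img"],cv2.COLOR_RGB2HSV).astype(int)
m=((h[...,1]<120)&(h[...,2]>120)).astype(np.uint8);n,l=cv2.connectedComponents(m);m=(l==l[220,240]).astype(np.uint8)
c=cv2.findContours(m,cv2.RETR_EXTERNAL,cv2.CHAIN_APPROX_NONE)[0][0]
P=np.array([onz(d,u,v,0.016)[:2] for u,v in c[:,0]],np.float32);print(m.sum(),cv2.minAreaRect(P))
```

```text
9328 ((0.5744434595108032, 0.18585249781608582), (0.11397215723991394, 0.11342770606279373), 27.210590362548828)
```

>>> drive_tool --increments "0 40 1 0 0;0 40 1 0 0;0 30 0 0 0;0 20 0 0 0;0 15 0 0 0;0 8 0 0 0;0 4 0 0 0;0 0 0 0 0"

```text
time: 4.0
position: [0.5755, 0.1869, 0.0259]
tool_rot: [-1.4, 0.846, -0.847]
ft_force: [-0.4, -0.6, -0.3]
grip_width: 0.997
```

```bash
python3 st.py .574 .186 .023
```

```text
t 4.0 p [0.5755 0.1869 0.0259] F [-0.4  -0.61 -0.29] T [ 0.002 -0.034 -0.02 ] g 0.9969398390022207
x [ 4.647e-01 -8.855e-01  2.000e-04] y [ 6.e-04  1.e-04 -1.e+00] az -62.310874681483085 j [ 0.18  0.48 -0.66  1.75  0.34  1.02 -1.69]
to go mm [ 0.1  2.9 -1.7]
```

>>> drive_tool --increments "0 2.5 -1.5 0 0;0 0 0 0 100;0 0 0 0 200;0 0 0 0 255;0 0 0 0 255;0 0 0 0 255;0 0 0 0 255" --squeeze 45

```text
time: 4.88
position: [0.5739, 0.1861, 0.023]
tool_rot: [-1.4, 0.846, -0.846]
ft_force: [0.6, 0.2, -0.2]
grip_width: 0.501
```

```bash
python3 st.py .574 .186 .023
```

```text
t 4.875 p [0.5739 0.1861 0.023 ] F [ 0.56  0.24 -0.16] T [-0.008 -0.046  0.063] g 0.5014566724595708
x [ 4.648e-01 -8.854e-01  2.000e-04] y [ 1.e-04 -2.e-04 -1.e+00] az -62.30476018165065 j [ 0.18  0.48 -0.66  1.76  0.34  1.02 -1.69]
to go mm [0.1 0.  0.1]
```

The opening is 43.6 mm, which matches the 44 mm hump, so the grip is on. Lifting.

>>> drive_tool --increments "0 -5 0 0 255;0 -15 0 0 255;0 -30 0 0 255;0 -30 0 0 255;0 -30 0 0 255;0 -20 0 0 255;0 0 0 0 255;0 0 0 0 255"

```text
time: 5.88
position: [0.5731, 0.1857, 0.1519]
tool_rot: [-1.401, 0.848, -0.846]
ft_force: [-0.2, -0.2, -4.1]
grip_width: 0.504
```

```bash
python3 st.py .532 -.1343 .153
python3 - <<'E'
from h import *
for n in("wrist","side"):
    d=get_image(n);cv2.imwrite(f"pics/{n}2.png",d["img"][:,:,::-1])
E
```

```text
t 5.875 p [0.5731 0.1857 0.1519] F [-0.16 -0.19 -4.05] T [0.002 0.075 0.002] g 0.5042371044425187
x [ 4.646e-01 -8.855e-01 -2.000e-04] y [-1.8e-03 -8.0e-04 -1.0e+00] az -62.316046009054475 j [ 0.23  0.35 -0.71  1.64  0.24  1.24 -1.62]
to go mm [ 264.2   -0.8 -185.1]
```

View pics/wrist2.png

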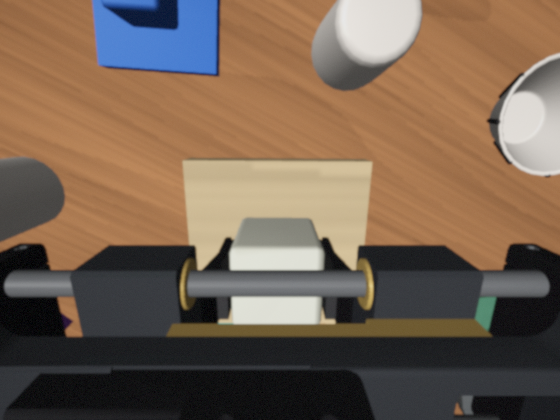

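View pics/side2.png

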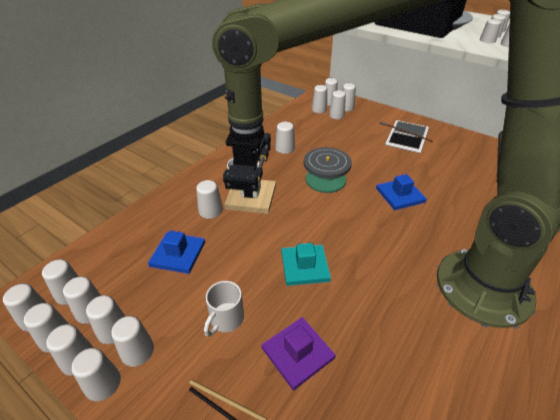

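The bat hangs level and straight in the grip; its far edge is horizontal at row 158. I'll carry it to a hole offset of 25 mm along the jaw axis.

>>> drive_tool --increments "10 0 -8 0 255;30 0 -23 0 255;35 0 -27 0 255;35 0 -27 0 255;35 0 -27 0 255;35 0 -27 0 255;34 0 -26 0 255;20 0 -15 0 255;5 0 -5 0 255;0 0 0 0 255;0 0 0 0 255"

```text
time: 7.35
position: [0.5213, -0.1097, 0.153]
tool_rot: [-1.4, 0.844, -0.844]
ft_force: [-0.3, -0.2, -3.0]
grip_width: 0.505
```

```bash
python3 st.py .532 -.1343 .115
python3 - <<'E'
from h import *
for n in("top","side"):
    d=get_image(n);cv2.imwrite(f"pics/{n}3.png",cv2.resize(d["img"][100:260,230:430,::-1],None,fx=4,fy=3.7))
E
```

```text
t 7.35 p [ 0.5213 -0.1097  0.153 ] F [-0.26 -0.17 -3.05] T [ 0.03  -0.036 -0.056] g 0.5047959035262968
x [ 4.669e-01 -8.843e-01 -5.000e-04] y [ 1.e-04  7.e-04 -1.e+00] az -62.16716460828869 j [ 0.68  0.16 -0.57  1.82  0.09  1.19 -1.  ]
to go mm [26.8 38.  -2.1]
```

View pics/side3.png

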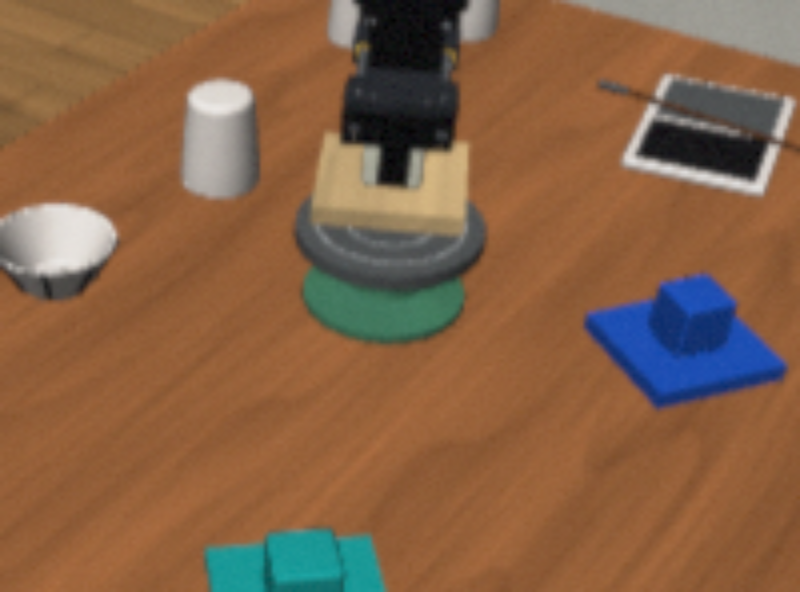

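View pics/top3.png

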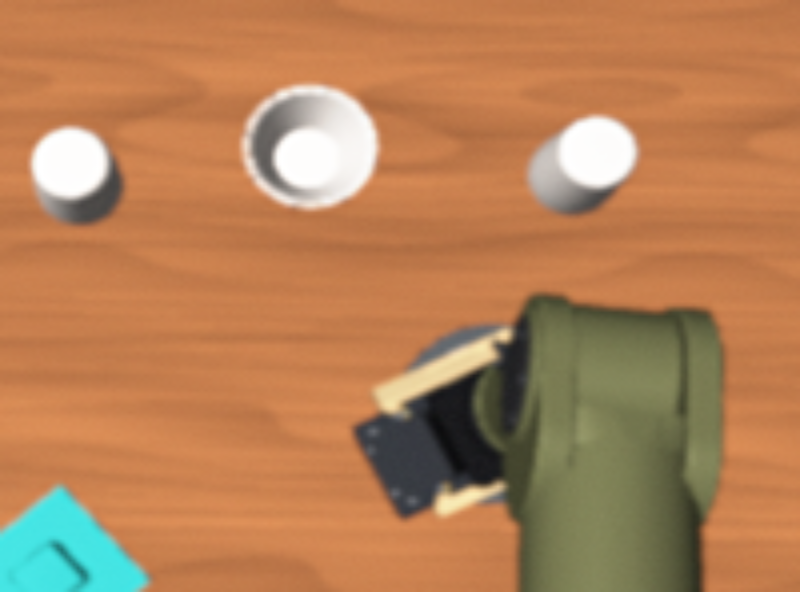

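>>> drive_tool --increments "1 10 -1 0 255;1 10 -1 0 255;0 8 0 0 255;0 4 0 0 255;0 0 0 0 255;0 0 0 0 255"

```text
time: 8.2
position: [0.5205, -0.1142, 0.1213]
tool_rot: [-1.4, 0.846, -0.847]
ft_force: [-1.1, 0.6, -3.1]
grip_width: 0.503
```

```bash
python3 st.py .532 -.1343 .115
```

```text
t 8.2 p [ 0.5205 -0.1142  0.1213] F [-1.08  0.57 -3.08] T [-0.032 -0.054  0.021] g 0.5031160231566357
x [ 4.647e-01 -8.854e-01  4.000e-04] y [ 5.e-04 -2.e-04 -1.e+00] az -62.30603201999062 j [ 0.68  0.19 -0.56  1.85  0.11  1.13 -1.01]
to go mm [23.1  6.3  0.8]
```

>>> drive_tool --increments "-1.5 2 0.5 0 255;0 1.5 0 0 255;0 0 0 0 255;0 0 0 0 255"

```text
time: 8.7
position: [0.52, -0.1126, 0.1176]
tool_rot: [-1.4, 0.846, -0.846]
ft_force: [-0.3, -0.5, -3.2]
grip_width: 0.5
```

```bash
python3 st.py .532 -.1343 .115; python3 st.py
```

```text
t 8.7 p [ 0.52   -0.1126  0.1176] F [-0.32 -0.49 -3.24] T [ 0.024  0.046 -0.016] g 0.49974513757405636
x [ 4.647e-01 -8.855e-01  1.000e-04] y [ 0.e+00 -1.e-04 -1.e+00] az -62.31150268483912 j [ 0.68  0.19 -0.56  1.86  0.11  1.12 -1.01]
to go mm [24.8  2.6  0.6]
t 8.7 p [ 0.52   -0.1126  0.1176] F [-0.32 -0.49 -3.24] T [ 0.024  0.046 -0.016] g 0.49974513757405636
x [ 4.647e-01 -8.855e-01  1.000e-04] y [ 0.e+00 -1.e-04 -1.e+00] az -62.31150268483912 j [ 0.68  0.19 -0.56  1.86  0.11  1.12 -1.01]
```

>>> drive_tool --increments "0 1 0 0 255;0 0 0 0 255;0 0 0 0 255"

```text
time: 9.07
position: [0.52, -0.1126, 0.1165]
tool_rot: [-1.4, 0.846, -0.846]
ft_force: [-0.1, -0.2, -3.1]
grip_width: 0.504
```

>>> drive_tool --increments "0 1 0 0 255;0 0 0 0 255;0 0 0 0 255"

```text
time: 9.45
position: [0.52, -0.1126, 0.1155]
tool_rot: [-1.4, 0.846, -0.846]
ft_force: [0.5, -0.2, -3.4]
grip_width: 0.5
```

>>> drive_tool --increments "0 0.7 0 0 255;0 0 0 0 255;0 0 0 0 255"

```text
time: 9.82
position: [0.5201, -0.1126, 0.115]
tool_rot: [-1.4, 0.846, -0.846]
ft_force: [0.5, -0.2, -1.2]
grip_width: 0.5
```

>>> drive_tool --increments "0 0.5 0 0 255;0 0 0 0 255;0 0 0 0 255"

```text
time: 10.2
position: [0.5201, -0.1126, 0.1147]
tool_rot: [-1.4, 0.846, -0.847]
ft_force: [-1.7, 1.6, 2.5]
grip_width: 0.504
```

Contact is at TCP z = 0.115, exactly as predicted, with about 4–5 N on the pin. Sliding in small steps while watching the force.

>>> drive_tool --increments "1 -0.1 0 0 255;1.5 0 0 0 255;1.5 0 0 0 255;0 0 0 0 255"

```text
time: 10.7
position: [0.5222, -0.1157, 0.1145]
tool_rot: [-1.399, 0.846, -0.846]
ft_force: [-1.9, 3.8, 3.2]
grip_width: 0.505
```

>>> drive_tool --increments "1.5 0 0 0 255;1.5 0 0 0 255;0 0 0 0 255"

```text
time: 11.08
position: [0.5236, -0.119, 0.1146]
tool_rot: [-1.4, 0.846, -0.847]
ft_force: [-1.5, 3.9, 3.1]
grip_width: 0.5
```

```bash
python3 st.py .532 -.1343 .115
```

```text
t 11.075 p [ 0.5236 -0.119   0.1146] F [-1.54  3.89  3.1 ] T [0.791 0.165 0.019] g 0.4997278821263826
x [ 4.646e-01 -8.855e-01  5.000e-04] y [ 7.e-04 -2.e-04 -1.e+00] az -62.31529371778563 j [ 0.68  0.2  -0.56  1.85  0.12  1.12 -1.01]
to go mm [17.5 -0.4  0.3]
```

>>> drive_tool --increments "1 -0.2 0 0 255;1.5 0 0 0 255;1.5 0 0 0 255;0 0 0 0 255"

```text
time: 11.58
position: [0.5252, -0.1227, 0.1146]
tool_rot: [-1.4, 0.846, -0.847]
ft_force: [-2.1, 3.3, 3.7]
grip_width: 0.499
```

>>> drive_tool --increments "1.5 0 0 0 255;1.5 0 0 0 255;0 0 0 0 255"

```text
time: 11.95
position: [0.5265, -0.1253, 0.1146]
tool_rot: [-1.4, 0.846, -0.847]
ft_force: [-2.1, 3.7, 3.8]
grip_width: 0.507
```

```bash
python3 st.py .532 -.1343 .115
```

```text
t 11.95 p [ 0.5265 -0.1253  0.1146] F [-2.12  3.67  3.76] T [0.722 0.396 0.006] g 0.5072419762627619
x [ 4.645e-01 -8.856e-01  3.000e-04] y [-1.e-04 -3.e-04 -1.e+00] az -62.3245606542574 j [ 0.68  0.21 -0.55  1.84  0.12  1.12 -1.  ]
to go mm [10.5 -0.4  0.7]
```

>>> drive_tool --increments "1 -0.3 0 0 255;1 0 0 0 255;1 0 0 0 255;0 0 0 0 255"

```text
time: 12.45
position: [0.528, -0.128, 0.1149]
tool_rot: [-1.4, 0.846, -0.847]
ft_force: [-1.8, 2.5, 1.8]
grip_width: 0.5
```

```bash
python3 st.py .532 -.1343 .115
```

```text
t 12.45 p [ 0.528  -0.128   0.1149] F [-1.83  2.48  1.83] T [ 0.625  0.364 -0.022] g 0.5002391885663624
x [ 4.645e-01 -8.856e-01  3.000e-04] y [ 1.e-04 -3.e-04 -1.e+00] az -62.32169334752143 j [ 0.68  0.22 -0.55  1.83  0.13  1.12 -1.  ]
to go mm [ 7.5 -0.1  0.6]
```

>>> drive_tool --increments "1 0 0 0 255;0 0 0 0 255"

```text
time: 12.7
position: [0.5284, -0.1288, 0.1148]
tool_rot: [-1.4, 0.846, -0.847]
ft_force: [-1.1, 2.6, 1.9]
grip_width: 0.507
```

>>> drive_tool --increments "1 0 0.3 0 255;0 0 0 0 255"

```text
time: 12.95
position: [0.529, -0.1296, 0.1148]
tool_rot: [-1.4, 0.846, -0.847]
ft_force: [-2.4, 2.2, 1.2]
grip_width: 0.504
```

>>> drive_tool --increments "0.7 0 0.2 0 255;0 0 0 0 255"

```text
time: 13.2
position: [0.5295, -0.1302, 0.1148]
tool_rot: [-1.4, 0.846, -0.847]
ft_force: [-1.7, 2.1, 0.8]
grip_width: 0.504
```

```bash
python3 st.py .532 -.1343 .115
```

```text
t 13.2 p [ 0.5295 -0.1302  0.1148] F [-1.69  2.14  0.77] T [0.399 0.388 0.046] g 0.5037240595607491
x [ 4.645e-01 -8.856e-01  3.000e-04] y [-1.e-04 -4.e-04 -1.e+00] az -62.32071764257778 j [ 0.68  0.22 -0.55  1.83  0.13  1.13 -1.  ]
to go mm [ 4.8 -0.2  0.3]
```

>>> drive_tool --increments "0.5 0.1 0 0 255;0 0 0 0 255"

```text
time: 13.45
position: [0.5298, -0.1304, 0.1147]
tool_rot: [-1.4, 0.846, -0.846]
ft_force: [-2.4, 2.0, -0.2]
grip_width: 0.503
```

>>> drive_tool --increments "0.5 0.1 0 0 255;0 0 0 0 255"

```text
time: 13.7
position: [0.5301, -0.131, 0.1146]
tool_rot: [-1.4, 0.846, -0.847]
ft_force: [-0.7, 0.8, -0.1]
grip_width: 0.503
```

>>> drive_tool --increments "0.5 0.1 0 0 255;0 0 0 0 255"

```text
time: 13.95
position: [0.5305, -0.1318, 0.1145]
tool_rot: [-1.4, 0.846, -0.847]
ft_force: [0.5, -0.3, -2.2]
grip_width: 0.502
```

The support force is fading, so the mouth of the hole is reaching the pin. I'll follow it down gently to keep contact.

>>> drive_tool --increments "0 0.5 0 0 255;0 0.3 0 0 255;0 0 0 0 255"

```text
time: 14.32
position: [0.5305, -0.1317, 0.1141]
tool_rot: [-1.4, 0.846, -0.847]
ft_force: [-0.3, -0.9, -0.0]
grip_width: 0.504
```

```bash
python3 st.py .532 -.1343 .115
```

```text
t 14.325 p [ 0.5305 -0.1317  0.1141] F [-0.25 -0.94 -0.04] T [-0.299 -0.034  0.026] g 0.5043613864982548
x [ 0.4644 -0.8856  0.001 ] y [ 6.e-04 -9.e-04 -1.e+00] az -62.32542244020054 j [ 0.69  0.23 -0.55  1.83  0.13  1.12 -1.  ]
to go mm [ 3.  -0.9  0.1]
```

Now on the chamfer: z is lower and the lateral force has reversed into the hole. Continuing across and down.

>>> drive_tool --increments "0.7 0.3 0 0 255;0 0 0 0 255"

```text
time: 14.58
position: [0.5308, -0.132, 0.1137]
tool_rot: [-1.4, 0.846, -0.847]
ft_force: [0.5, -0.9, 0.4]
grip_width: 0.504
```

>>> drive_tool --increments "0.7 0.7 0 0 255;0 0 0 0 255"

```text
time: 14.82
position: [0.5312, -0.1326, 0.113]
tool_rot: [-1.4, 0.846, -0.847]
ft_force: [0.8, -1.4, 0.1]
grip_width: 0.5
```

>>> drive_tool --increments "0.5 0.7 0 0 255;0 0 0 0 255"

```text
time: 15.08
position: [0.5313, -0.1332, 0.1118]
tool_rot: [-1.4, 0.846, -0.847]
ft_force: [1.6, -2.0, -1.1]
grip_width: 0.504
```

```bash
python3 st.py .532 -.1343 .115
```

```text
t 15.075 p [ 0.5313 -0.1332  0.1118] F [ 1.59 -1.97 -1.13] T [-0.522 -0.301  0.033] g 0.5041991946352063
x [ 4.645e-01 -8.856e-01  5.000e-04] y [ 3.e-04 -4.e-04 -1.e+00] az -62.32015728427504 j [ 0.69  0.23 -0.55  1.83  0.13  1.12 -1.  ]
to go mm [ 1.3 -3.1  0.2]
```

>>> drive_tool --increments "0.8 0.7 0 0 255;0.5 0.7 0 0 255;0 0 0 0 255"

```text
time: 15.45
position: [0.5313, -0.1336, 0.1102]
tool_rot: [-1.4, 0.847, -0.845]
ft_force: [0.1, -0.4, -3.3]
grip_width: 0.505
```

>>> drive_tool --increments "0.5 1 0 0 255;0.3 1 0 0 255;0 0 0 0 255"

```text
time: 15.82
position: [0.532, -0.1346, 0.1086]
tool_rot: [-1.4, 0.847, -0.846]
ft_force: [0.3, -0.5, -2.9]
grip_width: 0.505
```

```bash
python3 st.py .532 -.1343 .103
```

```text
t 15.825 p [ 0.532  -0.1346  0.1086] F [ 0.31 -0.49 -2.89] T [ 0.027 -0.006  0.009] g 0.5049921538875067
x [ 4.647e-01 -8.855e-01 -3.000e-04] y [-4.e-04  1.e-04 -1.e+00] az -62.308384793672396 j [ 0.69  0.24 -0.55  1.83  0.14  1.12 -1.  ]
to go mm [-0.2  5.6  0.1]
```

The pin is in the hole with no lateral force, and the underside is about 6 mm below the pin tip. Lowering to seat it.

>>> drive_tool --increments "0 1.5 0 0 255;0 1.5 0 0 255;0 1.5 0 0 255;0 1 0 0 255;0 0 0 0 255"

```text
time: 16.45
position: [0.5321, -0.1347, 0.1032]
tool_rot: [-1.4, 0.846, -0.846]
ft_force: [-0.1, 0.2, -2.0]
grip_width: 0.5
```

>>> drive_tool --increments "0 0.7 0 0 255;0 0.5 0 0 255;0 0 0 0 255"

```text
time: 16.82
position: [0.5322, -0.1347, 0.1026]
tool_rot: [-1.4, 0.846, -0.847]
ft_force: [-2.3, 1.0, 3.3]
grip_width: 0.503
```

```bash
python3 st.py .532 -.1343 .095
```

```text
t 16.825 p [ 0.5322 -0.1347  0.1026] F [-2.27  0.95  3.27] T [0.195 0.537 0.012] g 0.5033333228603257
x [ 4.647e-01 -8.855e-01  4.000e-04] y [ 2.e-04 -3.e-04 -1.e+00] az -62.31196411462804 j [ 0.68  0.24 -0.54  1.83  0.14  1.1  -1.  ]
to go mm [-0.5  7.6 -0. ]
```

Seated flat on the face at TCP z = 0.103, as predicted. Now pressing the head down.

>>> drive_tool --increments "0 1.5 0 0 255;0 1.5 0 0 255;0 1.5 0 0 255;0 1.5 0 0 255;0 0 0 0 255"

```text
time: 17.45
position: [0.5322, -0.1347, 0.0966]
tool_rot: [-1.4, 0.846, -0.846]
ft_force: [-4.3, -0.2, 7.2]
grip_width: 0.503
```

>>> drive_tool --increments "0 1 0 0 255;0 1 0 0 255;0 1 0 0 255;0 0 0 0 255"

```text
time: 17.95
position: [0.5322, -0.1347, 0.0949]
tool_rot: [-1.401, 0.846, -0.847]
ft_force: [-7.2, 1.3, 15.7]
grip_width: 0.501
```

```bash
python3 st.py .532 -.1343 .095
```

```text
t 17.95 p [ 0.5322 -0.1347  0.0949] F [-7.2   1.31 15.75] T [ 0.517  1.696 -0.02 ] g 0.5011988205497241
x [ 4.646e-01 -8.855e-01  6.000e-04] y [-2.e-04 -8.e-04 -1.e+00] az -62.31756916081599 j [ 0.68  0.25 -0.54  1.84  0.15  1.09 -1.  ]
to go mm [-0.5 -0.1  0. ]
```

>>> drive_tool --increments "-0.3 0.5 -0.6 0 255;0 0 0 0 255;0 0 0 0 255;0 0 0 0 255;0 0 0 0 255"

```text
time: 18.58
position: [0.5322, -0.1347, 0.0949]
tool_rot: [-1.4, 0.845, -0.848]
ft_force: [-6.0, 1.7, 16.6]
grip_width: 0.502
```

```bash
python3 st.py .532 -.1343 .095
python3 - <<'E'
from h import *
d=get_image("side");cv2.imwrite("pics/side9.png",cv2.resize(d["img"][110:210,270:390,::-1],None,fx=5,fy=5))
d=get_image("top");cv2.imwrite("pics/top9.png",d["img"][:,:,::-1])
E
```

```text
t 18.575 p [ 0.5322 -0.1347  0.0949] F [-6.04  1.68 16.61] T [0.613 1.645 0.036] g 0.5015868483841672
x [ 0.4646 -0.8855  0.0013] y [ 1.2e-03 -9.0e-04 -1.0e+00] az -62.31581972232382 j [ 0.68  0.25 -0.54  1.84  0.15  1.09 -1.  ]
to go mm [-0.5 -0.1 -0. ]
```

View pics/side9.png

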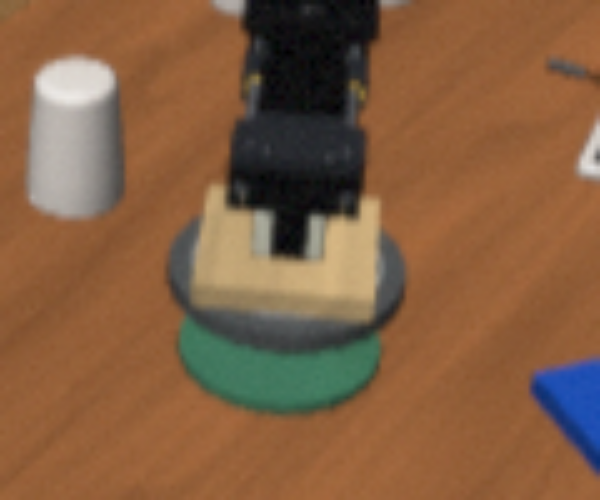

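View pics/top9.png

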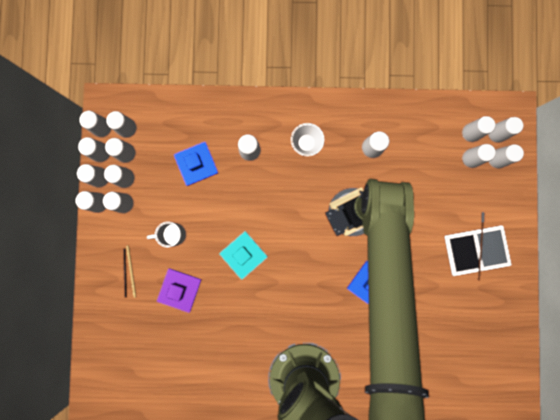

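>>> drive_tool --increments "0 0.8 0 0 255;0 0 0 0 255;0 0 0 0 255;0 0 0 0 255"

```text
time: 19.18
position: [0.5322, -0.1347, 0.0949]
tool_rot: [-1.4, 0.845, -0.848]
ft_force: [-7.8, 1.8, 22.0]
grip_width: 0.5
```

```bash
python3 st.py .532 -.1343 .095
python3 - <<'E'
from h import *
d=get_image("wrist");cv2.imwrite("pics/w9.png",d["img"][:,:,::-1])
E
```

```text
t 19.175 p [ 0.5322 -0.1347  0.0949] F [-7.78  1.83 22.05] T [ 0.821  2.1   -0.003] g 0.5004424350565827
x [ 0.4646 -0.8855  0.0015] y [ 0.0011 -0.0011 -1.    ] az -62.31713980472996 j [ 0.68  0.25 -0.54  1.84  0.15  1.09 -1.  ]
to go mm [-0.4 -0.1 -0.1]
```

View pics/w9.png

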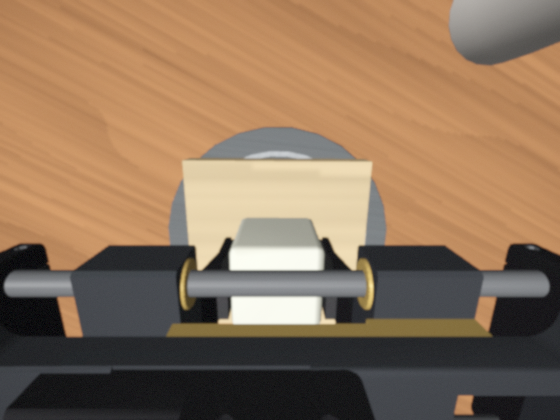

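The head is bottomed: force went from 16.6 to 22 N with no further travel. The wrist view shows the bat unmoved in the grip (edge still at row 158) and flat on the head. Handing in.

```bash
python3 -c "
from bench import workorder
print(workorder.close_job())"
```

```text
the job is handed in; nothing more can be done
None
```

I gripped the bat by its hump and touched its underside down on the pin tip with the hole about 25 mm to one side. I then slid it across until the hole dropped over the pin and pressed it down. I handed the job in at about 19.2 s, still gripping and pressing.

**Contact during the slide:** the pin carried about 3–7 N at the readings I took. There was one low reading of about 1 N as the hole's chamfer reached the pin, and I followed it straight down. A few readings were slightly above the 6 N at which the head starts to move, so it may have dipped a fraction of a millimetre.

**Final checks:**
- **Seating:** the bat seated with the tool tip at z = 0.103, as predicted.
- **Press:** the tip then went down 8.1 mm to 0.0949. Raising the push from 16.6 to 22 N gave no further travel, so the head is on its brake.
- **Grip:** the wrist view shows the bat unmoved in the grip and flat on the head.
- **Bystanders:** the cups, bowl and ink mug look unmoved in the top view.

**What was not perfect:** about 8 N of sideways force remained while pressing. A small corrective shift did not remove it, and the position stayed steady.

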